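Get the cucumber out of the chiller drawer

ROBOT

A 6-joint arm with a two-finger parallel gripper is mounted at the origin on the work surface. World frame = base frame: x ahead of the robot, y to its left, z up, the work surface at z = 0. Lengths are in m, angles in rad, forces in N, time in s.
With the tool pointing down it reaches from about 0.275 to 0.75 m from the base axis. Payload 10.2 kg.
Tool frame: the origin (TCP) lies between the finger pads; the fingertips stand 11 mm ahead of it and the grasp point (between the pads) lies 8 mm behind it; z points along the fingers, y is the direction in which the jaws open and shut (so a half turn about z gives the same grasp; the last joint's range is limited). The gripper opens to 88 mm and grips with 3 to 60 N. Pads are 18 mm wide; open, the fingers measure 123 mm over their backs; the gripper's body (75 mm by 187 mm) begins 45 mm behind the grasp point.
Start: joints at [-1.546, 0.313, 1.498, -0, 1.331, -0.223], TCP at [0.129, -0.509, 0.25] pointing down, gripper open.
Joint ranges: [-2.94, 2.94], [-0.97, 2.17], [0.19, 2.56], [-1.23, 4.37], [0.02, 3.11], [-2.88, 2.88]. Speed limits (rad/s): [2.39, 2.39, 3.01, 3.14, 3.14, 3.14].

INTERFACE

Orientations are given as a 3x3 rotation matrix whose columns are the frame's x, y, z axes.
In Python, from station import status, eyes, workorder gives the robot as it stands. The module is installed in compiled form; this text tells all that it offers.
- The arm moves only by the tool apply_moves, never from a script. Its argument "rows" is a list of rows, each an object with "offset": the shift along the tool's x, y, z in cm, a list of three; "dr": the turn, a rotation vector about the tool's x, y, z in degrees, a list of three. In form: [{"offset": [dx, dy, dz], "dr": [wx, wy, wz]}, ...]. A call has 1 to 5 rows; each row is the pose to reach, as a shift and turn from the pose commanded when the call began, along the tool's axes at that moment; what a row does not reach only later rows make up. A row lasts 1/8 s, in which the tool goes at most 62.5 mm and 10.7 degrees, less where a joint would pass 70% of its speed; a pose out of reach is approached as far as the arm can. A call with a gripper value outside its range is refused whole. "hand" is the closure, from 0 (fully open) to 1 (shut), set as the call begins (left out, the last holds). The fingers move at their own pace and stop on an object; the grip force is fixed at half the most. Time passes only in rows, so rows that repeat a pose let the fingers close. It gives the time, the measured TCP pose, the force and the opening at its end, in the units of the state.
- status.get_state(): the state, without advancing time (a new reading comes with each control period).
- eyes.grab_frame(name): name is "scene" or "top" or "wrist"; returns the picture (400x640x3 uint8, blue, green, red); there is no depth.
- eyes.camera_params(name): a dict with "camera_matrix" (3x3 intrinsics, pixels), "world_to_cam" (4x4, takes a point from world to camera coordinates). Camera axes: x right, y down, z forward; pixel columns grow to the right and rows downward; lengths in m; the calibration is good to about 2 mm. A picture is of the moment at which its call begins: read the wrist's pose just before it. camera_params takes no time and is no camera call; for the wrist camera it gives the pose at the moment of the call.
- workorder.close_job(): hands the job in, once; it reports no verdict.
The state is a dict: "time_s": time; "joint_pos": joint angles; "joint_velocities": joint speeds; "effort": joint torques, N m; "tool_pos": TCP position; "eef_rot": TCP orientation; "contact_force": force on the tool from outside, world axes, zero at the start; "wrist_torque": the same for the moment, N m; "finger_gap": finger opening in m.
Only numpy, scipy, OpenCV 4.12 (cv2) and the standard library are available. Lean on these libraries where they do the work, as an engineer would, in place of code of your own. Each camera call takes 0.05 s, during which the arm holds its last target. There are 200 camera calls.

TASK

Slide the clear cover of the chiller drawer fully back to its stop, then take out the long cucumber: it is longer than the opening, so tilt it and draw it out end first, diagonally. Finish with it still in the gripper, held still in the air with its whole length well above the drawer and touching nothing else (do not put it down), with the cover left fully back and everything else left where it was.

Things in the scene. Friction and masses are not known exactly. Their poses are not given: they have to be found in the camera images.
- drawer: White drawer, fixed, 200 (its x) x 370 (its y, roughly along world y) x 95 mm high; walls and floor 5 mm, inside 190 x 360 x 90. Origin: centre of underside, on the worktop. A fixed clear pane (z 95 to 99 mm, blue free edge) covers it from the -y end wall to y = -0.010; from there to the +y end wall (inside face y = +0.180) the top is open once the sliding cover is back.
- cover (a joint): Clear sliding cover with blue edges, in m: 0 shut, 0.195 at its stop, fully back. Slides along the drawer's -y over the fixed pane, about 2 N friction, stays where left. Panel 190 (drawer x) x 205 (drawer y) x 4 mm, z 101 to 105 mm. At its stop its edge is level with the fixed pane's free edge and it juts 30 mm past the drawer's -y end.
- cover_handle (a point): Point on the sliding cover's upright blue handle bar: 90 mm along the drawer's x, 14 mm thick along the drawer's y, from the panel (z 105) up to z 133; this point is in its middle, at z 128, 5 mm below its top. In the drawer's frame it stands at x = 0, y = -(cover joint value).
- opening (a point): Centre of the opening (190 x 190 mm) that the cover leaves when fully back: drawer frame (0, 0.085, 0.095).
- cucumber: Dark green rigid cucumber, 290 mm long, 34 mm thick with round ends, about 0.25 kg, lying on the drawer's floor nearly along the drawer's y, partly beneath the fixed pane and longer than the opening. Origin: its underside at mid-length; its x axis runs along it to the stem end, which starts towards the drawer's +y.
- cucumber_stem (a point): Stem end of the cucumber, on its centre line (17 mm above its underside), 145 mm from the middle.
- cucumber_tip (a point): Other end of the cucumber, on its centre line, 145 mm from the middle.
- cheese_tub: Bystander in the drawer under the fixed pane, at the drawer's +x wall: small yellow tub 44 x 90 x 42 mm tall; origin centre of underside.
- milk: Bystander: milk carton, white and blue with red cap, 70 x 70 x 210 tall (mm), standing on the worktop; origin centre of underside.
- juice: Bystander: orange juice bottle with red label, 68 dia x 190 tall (mm), standing on the worktop; origin centre of underside.
- lunchbox: Bystander: food box with red lid, 130 x 110 x 75 tall (mm), standing on the worktop; origin centre of underside.
- yoghurt: Bystander: white round yoghurt tub, 98 dia x 84 tall (mm), standing on the worktop; origin centre of underside.
- bowl: Bystander: green bowl, 120 dia x 50 tall (mm), standing on the worktop; origin centre of underside.
- jar: Bystander: amber jar with brass lid, 68 dia x 85 tall (mm), standing on the worktop; origin centre of underside.

How it is judged:
By the outcome, as a careful person would: the job done as asked, in the order asked, and still so for the second after the job is handed in, while the arm keeps its last pose, push and grip.
It also fails if it takes over 51 s, if anything falls off the work surface, if the arm or the gripper's body presses on something with over 40 N, if the wrist force passes 120 N, or if a joint passes its speed limit or range.

## Working session

There is one attempt and no reset: what is moved stays moved. The work goes in short steps, Python scripts to look and compute and a tool call to move; the robot and the scene stay as the last step left them, time stands still between calls to the robot, and variables do not carry over. Pictures are saved under pics/ and viewed, about 8 in all and at most 12, crops included, and the job is handed in when it is done.

Besides the shell and the picture viewer there is one more tool, called in YAML: its name, and indented under it one key for each argument. apply_moves: Moves the arm, as the interface text tells. Its arguments: {"type":"object","properties":{"rows":{"type":"array"},"hand":{"type":"number"}},"required":["rows"]}

```bash
mkdir -p pics
cat > h.py <<'E'
import numpy as np,cv2
from station import status,eyes,workorder
def cam(n):
    p=eyes.camera_params(n);return np.array(p["camera_matrix"]),np.array(p["world_to_cam"])
def grab(n,f=None):
    im=eyes.grab_frame(n)
    if f: cv2.imwrite("pics/"+f,im)
    return im
def ray(n,uv,z):
    K,T=cam(n);R=T[:3,:3];c=-R.T@T[:3,3]
    d=R.T@np.linalg.solve(K,[uv[0],uv[1],1]);return c+d*(z-c[2])/d[2]
def proj(n,P):
    K,T=cam(n);q=K@(T[:3,:3]@np.array(P)+T[:3,3]);return q[:2]/q[2]
E
python3 - <<'E'
from h import *
a=grab("top","top0.png");b=grab("scene","sc0.png")
cv2.imwrite("pics/both.png",np.vstack([a,b])[:, :] if 0 else a)
for n in("top","scene"):
    K,T=cam(n);print(n,K.round(1).tolist(),(-T[:3,:3].T@T[:3,3]).round(3),T[:3,:3].round(2).tolist())
s=status.get_state();print(s["time_s"],s["tool_pos"],s["eef_rot"],s["finger_gap"])
E
```

```text
top [[363.1, 0.0, 325.5], [0.0, 363.1, 200.3], [0.0, 0.0, 1.0]] [ 0.509 -0.035  1.227] [[0.03, -1.0, 0.0], [-1.0, -0.03, -0.08], [0.08, -0.0, -1.0]]
scene [[396.0, 0.0, 317.9], [0.0, 396.0, 203.7], [0.0, 0.0, 1.0]] [1.073 0.901 0.896] [[-0.89, 0.46, 0.02], [0.26, 0.54, -0.8], [-0.38, -0.71, -0.6]]
0.1 [ 0.1287515  -0.50876375  0.24923879] [[ 9.69451599e-01  2.45282684e-01 -4.39260857e-05]
 [ 2.45282576e-01 -9.69450973e-01  1.12644661e-03]
 [ 2.33713662e-04 -1.10280977e-03 -9.99999365e-01]] 0.08809259181621798
```

View pics/top0.png

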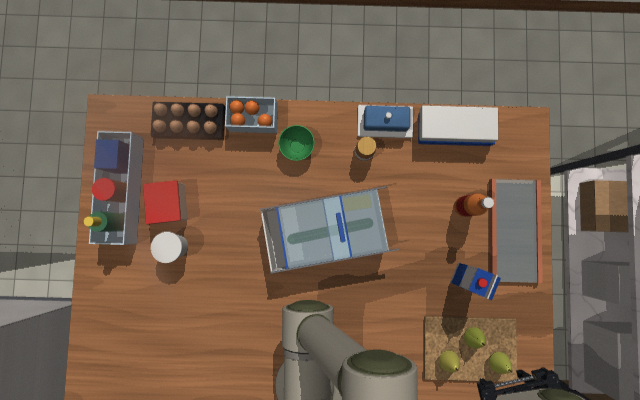

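View pics/sc0.png

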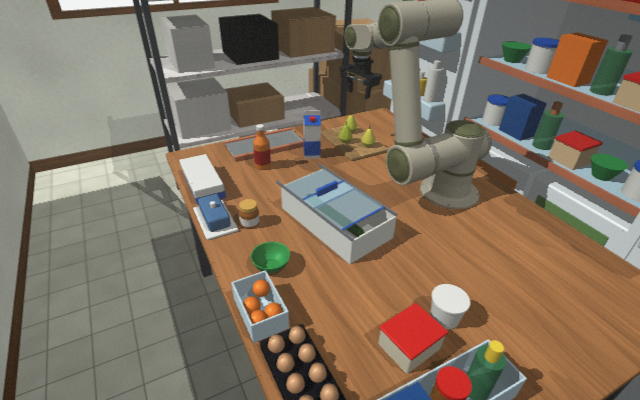

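Top view: the drawer lies around (265–388, 188–272), with its +y end to the left. The handle is near (341,227) and the cucumber runs from (288,238) to (372,223). I'll enlarge the drawer and mask the blue.

Run:
```python
from h import *
a=cv2.imread("pics/top0.png")
c=cv2.resize(a[175:285,250:400],None,fx=5,fy=5,interpolation=cv2.INTER_CUBIC);cv2.imwrite("pics/crop.png",c)
hsv=cv2.cvtColor(a,cv2.COLOR_BGR2HSV)
m=cv2.inRange(hsv,(105,130,60),(125,255,255));m[:, :250]=0;m[:,400:]=0;m[:175]=0;m[285:]=0
for ct in cv2.findContours(m,0,2)[0]:
    if cv2.contourArea(ct)>5: print(cv2.minAreaRect(ct))
h=[r for r in (cv2.minAreaRect(ct) for ct in cv2.findContours(m,0,2)[0])]
g=cv2.inRange(hsv,(60,40,30),(95,255,140));g[:, :250]=0;g[:,400:]=0;g[:195]=0;g[265:]=0
for ct in cv2.findContours(g,0,2)[0]:
    if cv2.contourArea(ct)>20: print("g",cv2.minAreaRect(ct),cv2.boundingRect(ct))
```

```text
((340.1641845703125, 226.87548828125), (28.810441970825195, 4.177206993103027), 79.3803482055664)
((281.66217041015625, 237.4729766845703), (60.00563049316406, 1.479590892791748), 80.53767395019531)
((345.3240051269531, 226.03199768066406), (60.999935150146484, 1.5205259323120117), 79.69515228271484)
g ((307.4615173339844, 235.3076934814453), (9.41357421875, 40.39992141723633), 78.69007110595703) (288, 227, 41, 17)
g ((359.4716796875, 224.34906005859375), (9.583003997802734, 25.86182403564453), 79.3803482055664) (346, 218, 27, 14)
```

View pics/crop.png

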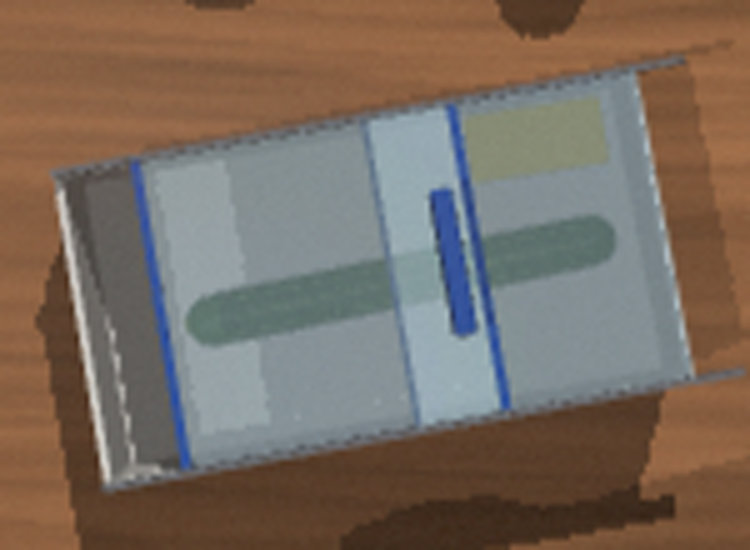

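The enlarged crop shows the cover's blue edges at cols 281.7 and 345.3, the handle at (340,227), the pane's free edge running (323,200)–(333.6,260), the tub at top right and the cucumber. The cover is already slightly open.

Run:
```python
from h import *
f=lambda u,v:(250+u/5-.4,175+v/5-.4)
e1=ray("top",(281.66,237.47),.105);e2=ray("top",(345.32,226.03),.105)
print("edges",e1,e2,np.linalg.norm(e1-e2))
y=(e1-e2)/np.linalg.norm(e1-e2);print("yaw of drawer y",np.degrees(np.arctan2(-y[0],y[1])))
hd=ray("top",(340.16,226.88),.128);print("handle",hd)
# contour-side views
p1=ray("top",f(366,122),.099);p2=ray("top",f(418,428),.099);print("pane edge",p1,p2,np.linalg.norm(p1-p2))
pe=(p1+p2)/2
fl,fr=ray("top",f(57,173),.095),ray("top",f(108,489),.095);fe=(fl+fr)/2;print("front end outer",fl,fr,fe,np.linalg.norm(fl-fr),(fe-pe)@y)
w=(p1-p2)/np.linalg.norm(p1-p2);print("x dir",w,np.degrees(np.arctan2(w[1],w[0])))
for nm,uv in dict(stem=f(187,325),tip=f(615,237)).items(): print(nm,ray("top",uv,.022))
print("joint by front edge",.185-(e1-pe)@y-.010*-1-.0, (e1-pe)@y,(hd-pe)@y)
for n,uv in dict(milk=(483,283),).items(): print(n,ray("top",uv,.21))
```

```text
edges [0.47588022 0.09510409 0.105     ] [ 0.516311   -0.09976498  0.105     ] 0.19901909525056174
yaw of drawer y 11.721237727145446
handle [ 0.51316783 -0.08292585  0.128     ]
pane edge [ 0.59845187 -0.02797857  0.099     ] [ 0.41045274 -0.06524856  0.099     ] 0.1916578357203645
front end outer [0.56154143 0.16387356 0.095     ] [0.36774241 0.12454401 0.095     ] [0.46464192 0.14420878 0.095     ] 0.19774952607055163 0.1949307293773085
x dir [0.98091023 0.19446111 0.        ] 11.213244713032177
stem [0.46694581 0.08688504 0.022     ]
tip [ 0.53267612 -0.19463954  0.022     ]
joint by front edge 0.05043308167355517 0.14456691832644483 -0.0373256522806749
milk [ 0.3688912  -0.47807116  0.21      ]
```

Run:
```python
from h import *
a=cv2.imread("pics/sc0.png");t=cv2.imread("pics/top0.png");w=grab("wrist")
A=cv2.resize(a[20:120,320:420],(400,400),interpolation=cv2.INTER_CUBIC)
B=cv2.resize(t[300:400,470:570],(400,400),interpolation=cv2.INTER_CUBIC)
cv2.imwrite("pics/grip.png",np.vstack([np.hstack([A,B]),cv2.resize(w,(320,200)).repeat(1,0) if 0 else np.hstack([cv2.resize(w,(320,200)),np.zeros((200,480,3),np.uint8)])]))
K,T=cam("wrist");s=status.get_state();R=np.array(s["eef_rot"]);c=-T[:3,:3].T@T[:3,3]
print("cam in tool",R.T@(c-s["tool_pos"]),(T[:3,:3]@R).round(2).tolist())
for d in [(0,0,0),(0,0,-.053),(0,.0935,-.053),(0,-.0935,-.053)]:
    P=s["tool_pos"]+R@np.array(d);print(d,(proj("scene",P)-[320,20])*4,(proj("top",P)-[470,300])*4)
```

```text
cam in tool [ 0.08481497  0.00030702 -0.13497934] [[-0.0, 1.0, 0.0], [-0.95, 0.0, -0.32], [-0.32, -0.0, 0.95]]
(0, 0, 0) [153.89400464 290.62111496] [127.42302624 315.93374088]
(0, 0, -0.053) [157.72192398 242.98912132] [169.47245299 351.6482271 ]
(0, 0.0935, -0.053) [ 96.75656613 220.17078356] [315.77943365 317.02187715]
(0, -0.0935, -0.053) [222.77683458 267.33811189] [ 22.53275104 386.42432266]
```

View pics/grip.png

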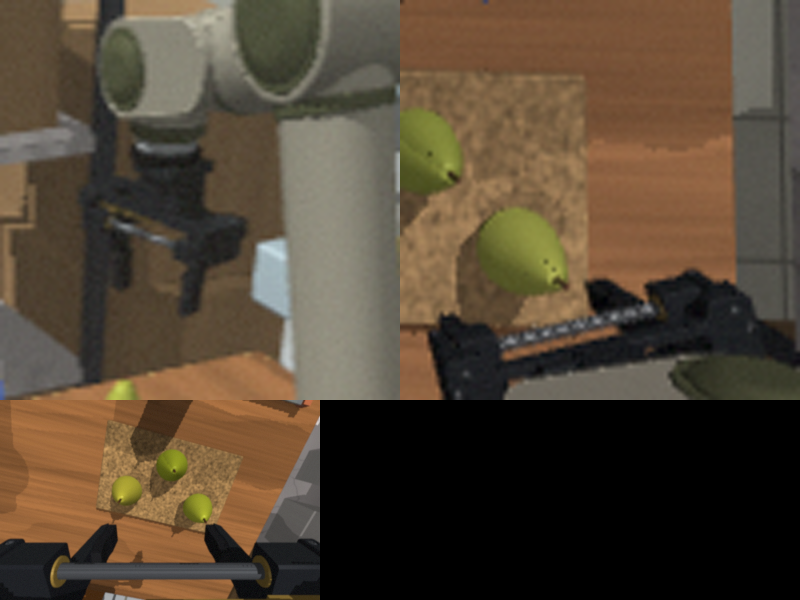

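The gripper's crossbar is as wide as stated, 187 mm against the 190 mm opening. So I'll grip the cucumber with the tool rolled about 16° towards drawer +x. That puts the crossbar's -x end above the rim and its +x end inside the opening. The cover comes first.

```bash
cat >> h.py <<'E'
from scipy.spatial.transform import Rotation as Ro
O=np.array([.502,-.037,0]);A=np.radians(11.4)
D=np.array([[np.cos(A),-np.sin(A),0],[np.sin(A),np.cos(A),0],[0,0,1]])
R0=np.array([[0,1,0],[1,0,0],[0,0,-1.]]).T   # tool x=+y, y=+x, z=down in drawer frame
def go(p,roll=0,pitch=0,frame=None):
    """target TCP p (drawer frame); roll: top leans +x, pitch: top leans -y (deg). prints offset cm, dr deg"""
    Rt=D@Ro.from_euler('yx',[roll,pitch],degrees=True).as_matrix()@R0
    s=status.get_state();R=np.array(s["eef_rot"]);P=O+D@np.array(p)
    print("offset",(R.T@(P-s["tool_pos"])*100).round(2).tolist(),"dr",np.degrees(Ro.from_matrix(R.T@Rt).as_rotvec()).round(1).tolist())
def where():
    s=status.get_state();R=np.array(s["eef_rot"])
    print("t",round(s["time_s"],2),"drawer-frame tcp",(D.T@(s["tool_pos"]-O)).round(4),"F",(D.T@np.array(s["contact_force"])).round(1),"gap",round(s["finger_gap"],4))
E
python3 -c "
from h import *
go([0,-.012,.22]);go([0,-.012,.123]);where()"
```

```text
offset [47.7, -35.38, 2.97] dr [-0.0, -0.1, -87.2]
offset [47.69, -35.37, 12.67] dr [-0.0, -0.1, -87.2]
t 0.15 drawer-frame tcp [-0.4591 -0.3887  0.2493] F [ 0.1  0.1 -0.1] gap 0.0884
```

apply_moves:
  rows:
    - {"offset": [47.7, -35.4, 0], "dr": [0, 0, -87.2]}
    - {"offset": [47.7, -35.4, 0], "dr": [0, 0, -87.2]}
    - {"offset": [47.7, -35.4, 0], "dr": [0, 0, -87.2]}
    - {"offset": [47.7, -35.4, 0], "dr": [0, 0, -87.2]}
    - {"offset": [47.7, -35.4, 0], "dr": [0, 0, -87.2]}
  hand: 1

```text
time_s: 0.78
tool_pos: [0.3272, -0.2651, 0.2498]
eef_rot: [[0.371, 0.929, 0.0], [0.929, -0.371, -0.0], [-0.0, 0.0, -1.0]]
contact_force: [0.4, -1.2, 0.6]
finger_gap: 0.0399
```

```bash
python3 -c "
from h import *
where();go([0,-.012,.22])"
```

```text
t 0.78 drawer-frame tcp [-0.2164 -0.1891  0.2498] F [ 0.2 -1.2  0.6] gap 0.0399
offset [26.66, 8.43, 2.98] dr [0.0, 0.0, -33.2]
```

apply_moves:
  rows:
    - {"offset": [26.7, 8.4, 2.5], "dr": [0, 0, -33.2]}
    - {"offset": [26.7, 8.4, 2.5], "dr": [0, 0, -33.2]}
    - {"offset": [26.7, 8.4, 2.5], "dr": [0, 0, -33.2]}
    - {"offset": [26.7, 8.4, 2.5], "dr": [0, 0, -33.2]}
    - {"offset": [26.7, 8.4, 2.5], "dr": [0, 0, -33.2]}

```text
time_s: 1.4
tool_pos: [0.5056, -0.0485, 0.2241]
eef_rot: [[-0.196, 0.981, -0.001], [0.981, 0.196, 0.0], [0.001, -0.001, -1.0]]
contact_force: [0.0, -0.3, 0.2]
finger_gap: 0.0005
```

```bash
python3 -c "
from h import *
where();go([0,-.012,.123])"
```

```text
t 1.4 drawer-frame tcp [ 0.0013 -0.012   0.2241] F [-0.  -0.3  0.2] gap 0.0005
offset [-0.0, -0.12, 10.11] dr [-0.0, -0.0, -0.1]
```

apply_moves:
  rows:
    - {"offset": [0, 0, 5]}
    - {"offset": [0, 0, 10]}
    - {"offset": [0, 0, 10]}
    - {"offset": [-1.5, 0, 10]}
    - {"offset": [-3, 0, 10]}

```text
validation failed for argument at $.ro...
```

apply_moves:
  rows:
    - {"offset": [0, 0, 5], "dr": [0, 0, 0]}
    - {"offset": [0, 0, 10], "dr": [0, 0, 0]}
    - {"offset": [0, 0, 10], "dr": [0, 0, 0]}
    - {"offset": [-1.5, 0, 10], "dr": [0, 0, 0]}
    - {"offset": [-3, 0, 10], "dr": [0, 0, 0]}

```text
time_s: 2.02
tool_pos: [0.5115, -0.0818, 0.1267]
eef_rot: [[-0.193, 0.981, 0.003], [0.981, 0.193, -0.001], [-0.001, 0.003, -1.0]]
contact_force: [0.4, 2.8, 1.4]
finger_gap: 0.0006
```

apply_moves:
  rows:
    - {"offset": [-2, 0, 0], "dr": [0, 0, 0]}
    - {"offset": [-4, 0, 0], "dr": [0, 0, 0]}
    - {"offset": [-6, 0, 0], "dr": [0, 0, 0]}
    - {"offset": [-8, 0, 0], "dr": [0, 0, 0]}
    - {"offset": [-10, 0, 0], "dr": [0, 0, 0]}

```text
time_s: 2.65
tool_pos: [0.5299, -0.18, 0.1247]
eef_rot: [[-0.193, 0.981, -0.0], [0.981, 0.193, 0.0], [0.0, -0.0, -1.0]]
contact_force: [1.8, 2.5, 0.8]
finger_gap: 0.0006
```

```bash
python3 -c "
from h import *
where();go([0,-.179,.123])"
```

```text
t 2.65 drawer-frame tcp [-0.0009 -0.1457  0.1247] F [2.3 2.  0.8] gap 0.0006
offset [-3.33, 0.11, 0.16] dr [-0.0, -0.0, -0.3]
```

apply_moves:
  rows:
    - {"offset": [-1.0, 0, 0], "dr": [0, 0, 0]}
    - {"offset": [-2.0, 0, 0], "dr": [0, 0, 0]}
    - {"offset": [-2.6, 0, 0], "dr": [0, 0, 0]}
    - {"offset": [-2.9, 0, 0], "dr": [0, 0, 0]}
    - {"offset": [-2.9, 0, 0], "dr": [0, 0, 0]}

```text
time_s: 3.28
tool_pos: [0.5352, -0.2069, 0.1246]
eef_rot: [[-0.193, 0.981, -0.0], [0.981, 0.193, 0.0], [0.0, -0.0, -1.0]]
contact_force: [1.1, 2.2, -1.4]
finger_gap: 0.0004
```

apply_moves:
  rows:
    - {"offset": [-0.2, 0, 0], "dr": [0, 0, 0]}
    - {"offset": [-0.4, 0, 0], "dr": [0, 0, 0]}

```text
time_s: 3.52
tool_pos: [0.5352, -0.2073, 0.1246]
eef_rot: [[-0.194, 0.981, -0.003], [0.981, 0.194, 0.007], [0.008, -0.002, -1.0]]
contact_force: [-5.0, 26.9, 10.5]
finger_gap: 0.0004
```

```bash
python3 -c "
from h import *
where()"
```

```text
t 3.52 drawer-frame tcp [-0.0011 -0.1735  0.1246] F [ 0.4 27.3 10.5] gap 0.0004
```

Stop reached: 27 N and no further travel. Backing off, then rising and turning over the opening.

apply_moves:
  rows:
    - {"offset": [2, 0, 0], "dr": [0, 0, 0]}
    - {"offset": [4, 0, -5], "dr": [0, 0, 0]}
    - {"offset": [10, 0, -10], "dr": [0, 0, 0]}
    - {"offset": [16, 0, -14], "dr": [0, 0, 0]}
    - {"offset": [22, 0, -14], "dr": [0, 0, 0]}
  hand: 0

```text
time_s: 4.15
tool_pos: [0.4972, -0.0128, 0.2636]
eef_rot: [[-0.192, 0.981, 0.004], [0.981, 0.192, -0.002], [-0.003, 0.004, -1.0]]
contact_force: [1.4, 0.6, -0.6]
finger_gap: 0.0483
```

apply_moves:
  rows:
    - {"offset": [4.5, 0, 0], "dr": [0, 0, 0]}
    - {"offset": [4.5, 0, 0], "dr": [0, 0, 0]}
    - {"offset": [4.5, 0, 0], "dr": [0, 0, 0]}

```text
time_s: 4.53
tool_pos: [0.4887, 0.0298, 0.2614]
eef_rot: [[-0.193, 0.981, 0.0], [0.981, 0.193, -0.001], [-0.001, 0.0, -1.0]]
contact_force: [0.1, -1.0, -0.1]
finger_gap: 0.0781
```

Run:
```python
from h import *
where()
K,T=cam("wrist")
a=grab("wrist","w1.png");np.savez("w1.npz",K=K,T=T);grab("top","top1.png")
s=status.get_state();print(s["joint_pos"])
t=cv2.imread("pics/top1.png")
c=cv2.resize(t[175:285,250:400],None,fx=4,fy=4,interpolation=cv2.INTER_CUBIC)
pad=np.zeros((440,640,3),np.uint8);pad[:,:600]=c
v=np.vstack([a,pad]);cv2.imwrite("pics/v1.png",cv2.resize(v,None,fx=.71,fy=.71,interpolation=cv2.INTER_AREA))
```

```text
t 4.53 drawer-frame tcp [1.000e-04 6.810e-02 2.614e-01] F [-0.1 -1.  -0.1] gap 0.0781
[-1.79828763e-01  2.26071441e-01  1.58103513e+00 -4.39382477e-04
  1.33448777e+00 -3.72279767e-01]
```

View pics/v1.png

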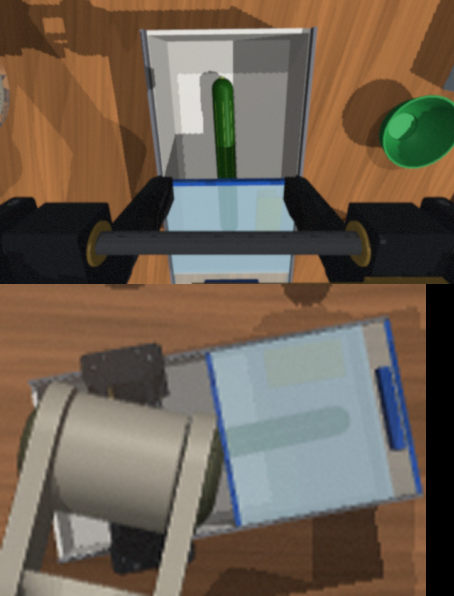

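The cover is fully back, with the cover and pane edges coinciding. The wrist view shows the cucumber through the opening, with its stem end near (314,110) in full-image pixels. I'll measure it in the drawer frame.

Run:
```python
from h import *
a=cv2.imread("pics/w1.png");hsv=cv2.cvtColor(a,cv2.COLOR_BGR2HSV)
dr=lambda uv,z:(D.T@(ray("wrist",uv,z)-O)).round(4)
b=cv2.inRange(hsv,(112,150,90),(125,255,255));b[:240]=0;b[275:]=0
n,l,st,ce=cv2.connectedComponentsWithStats(b);i=1+st[1:,4].argmax();print("blue",st[i],ce[i],dr(ce[i],.105))
ys,xs=np.nonzero(l==i);
for x in (xs.min(),xs.max()): print("  end",dr((x,ys[xs==x].mean()),.105))
g=cv2.inRange(hsv,(45,120,20),(75,255,255));g[:90]=0;g[256:]=0;g[:,:270]=0;g[:,350:]=0
ys,xs=np.nonzero(g)
for v in range(ys.min(),ys.max(),18):
    q=xs[ys==v];print(v,q.min(),q.max(),dr(((q.min()+q.max())/2,v),.022),"w",dr((q.max(),v),.022)[0]-dr((q.min(),v),.022)[0])
f=a.astype(int)
# rim: along col of front wall & rows across
print("front col 300",[(v,f[v,300].tolist()) for v in range(34,60,2)])
for v in (90,): print([(u,f[v,u].tolist()) for u in range(196,232,2)],[(u,f[v,u].tolist()) for u in range(415,445,2)])
for c in [(200,41),(441,41)]: print("outer corner",dr(c,.095))
```

```text
blue [285 253   1   1   1] [285. 253.] [-0.0358 -0.0029  0.105 ]
  end [-0.0358 -0.0029  0.105 ]
  end [-0.0358 -0.0029  0.105 ]
111 308 315 [-0.0098  0.1277  0.022 ] w 0.0078000000000000005
129 300 327 [-0.0079  0.1082  0.022 ] w 0.0303
147 301 328 [-0.007  0.088  0.022] w 0.0308
165 302 328 [-0.0067  0.067   0.022 ] w 0.030199999999999998
183 303 329 [-0.0058  0.0453  0.022 ] w 0.0308
201 304 329 [-0.0055  0.0228  0.022 ] w 0.030100000000000002
219 306 329 [-0.0045 -0.0006  0.022 ] w 0.028199999999999996
237 307 330 [-0.0035 -0.0248  0.022 ] w 0.0288
front col 300 [(34, [33, 61, 91]), (36, [33, 61, 94]), (38, [39, 61, 95]), (40, [90, 105, 123]), (42, [193, 201, 206]), (44, [220, 224, 226]), (46, [217, 221, 223]), (48, [163, 168, 170]), (50, [114, 116, 118]), (52, [110, 115, 118]), (54, [113, 116, 117]), (56, [121, 124, 127]), (58, [168, 172, 176])]
[(196, [36, 68, 105]), (198, [43, 71, 109]), (200, [41, 69, 105]), (202, [61, 72, 92]), (204, [101, 97, 95]), (206, [117, 109, 106]), (208, [91, 86, 83]), (210, [94, 91, 89]), (212, [155, 158, 161]), (214, [154, 160, 162]), (216, [149, 155, 156]), (218, [152, 158, 159]), (220, [150, 157, 157]), (222, [153, 159, 159]), (224, [151, 156, 158]), (226, [149, 154, 156]), (228, [151, 157, 157]), (230, [151, 155, 157])] [(415, [79, 83, 84]), (417, [83, 85, 88]), (419, [80, 81, 83]), (421, [83, 86, 88]), (423, [77, 80, 81]), (425, [78, 81, 85]), (427, [82, 85, 87]), (429, [80, 81, 85]), (431, [92, 96, 98]), (433, [69, 69, 70]), (435, [48, 46, 44]), (437, [97, 93, 91]), (439, [124, 120, 117]), (441, [114, 115, 128]), (443, [69, 108, 160])]
outer corner [-0.0994  0.1892  0.095 ]
outer corner [0.101  0.1879 0.095 ]
```

```bash
python3 -c "
from h import *
go([.0097,.095,.150],18,0);go([-.0274,.095,.0363],18,0);where()"
```

```text
offset [2.76, 0.94, 11.12] dr [18.0, -0.0, -0.4]
offset [2.74, -2.77, 22.49] dr [18.0, -0.0, -0.4]
t 4.62 drawer-frame tcp [2.000e-04 6.750e-02 2.612e-01] F [ 0.2 -0.5 -0.7] gap 0.0862
```

apply_moves:
  rows:
    - {"offset": [2.8, 0.9, 5], "dr": [9, 0, -0.2]}
    - {"offset": [2.8, 0.9, 9], "dr": [18, 0, -0.4]}
    - {"offset": [2.8, 0.9, 11.1], "dr": [18, 0, -0.4]}
    - {"offset": [2.8, 0.9, 11.1], "dr": [18, 0, -0.4]}
  hand: 0

```text
time_s: 5.12
tool_pos: [0.4917, 0.0587, 0.1489]
eef_rot: [[-0.198, 0.931, -0.306], [0.98, 0.189, -0.06], [0.002, -0.312, -0.95]]
contact_force: [-0.3, 0.9, 0.5]
finger_gap: 0.0882
```

Run:
```python
from h import *
where();go([-.0274,.095,.0363],18,0)
grab("wrist","w2.png")
```

```text
t 5.12 drawer-frame tcp [0.0088 0.0959 0.1489] F [-0.1  1.   0.5] gap 0.0882
offset [-0.11, 0.07, 11.83] dr [-0.2, -0.1, 0.1]
```

View pics/w2.png

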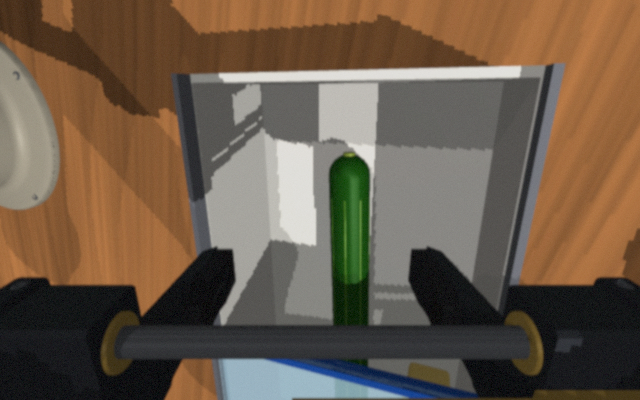

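The fingers straddle the cucumber: inner faces at cols ~235 and ~410, cucumber at 330–370. Descending along the tool axis.

apply_moves:
  rows:
    - {"offset": [0, 0, 3], "dr": [0, 0, 0]}
    - {"offset": [0, 0.1, 5.5], "dr": [0, 0, 0]}
    - {"offset": [0, 0.1, 7], "dr": [0, 0, 0]}
    - {"offset": [0, 0.1, 8], "dr": [0, 0, 0]}
    - {"offset": [0, 0.1, 8], "dr": [0, 0, 0]}

```text
time_s: 5.8
tool_pos: [0.4689, 0.0547, 0.0742]
eef_rot: [[-0.199, 0.932, -0.303], [0.98, 0.19, -0.061], [0.001, -0.309, -0.951]]
contact_force: [-0.3, -0.6, 0.5]
finger_gap: 0.0878
```

apply_moves:
  rows:
    - {"offset": [0, 0, 1], "dr": [0, 0, 0]}
    - {"offset": [0, 0, 2], "dr": [0, 0, 0]}
    - {"offset": [0, 0, 3], "dr": [0, 0, 0]}
    - {"offset": [0, 0, 3.6], "dr": [0, 0, 0]}
    - {"offset": [0, 0, 3.6], "dr": [0, 0, 0]}

```text
time_s: 6.42
tool_pos: [0.4576, 0.0527, 0.0393]
eef_rot: [[-0.199, 0.932, -0.304], [0.98, 0.19, -0.061], [0.001, -0.31, -0.951]]
contact_force: [-0.2, -0.9, 0.8]
finger_gap: 0.0883
```

```bash
python3 -c "
from h import *
where();go([-.0274,.095,.0363],18,0)"
```

```text
t 6.42 drawer-frame tcp [-0.0258  0.0967  0.0393] F [-0.4 -0.8  0.8] gap 0.0883
offset [-0.17, -0.06, 0.34] dr [-0.0, -0.0, 0.1]
```

apply_moves:
  rows:
    - {"offset": [0, 0, 0.2], "dr": [0, 0, 0]}
    - {"offset": [0, 0, 0.3], "dr": [0, 0, 0]}
    - {"offset": [0, 0, 0.3], "dr": [0, 0, 0]}
    - {"offset": [0, 0, 0.3], "dr": [0, 0, 0]}
  hand: 0.45

```text
time_s: 6.92
tool_pos: [0.457, 0.0524, 0.0369]
eef_rot: [[-0.199, 0.932, -0.303], [0.98, 0.19, -0.061], [0.001, -0.309, -0.951]]
contact_force: [1.1, 0.6, 0.1]
finger_gap: 0.0504
```

apply_moves:
  rows:
    - {"offset": [0, 0, 0.3], "dr": [0, 0, 0]}
    - {"offset": [0, 0, 0.5], "dr": [0, 0, 0]}
    - {"offset": [0, 0, 0.7], "dr": [0, 0, 0]}
    - {"offset": [0, 0, 0.7], "dr": [0, 0, 0]}

```text
time_s: 7.42
tool_pos: [0.4547, 0.052, 0.03]
eef_rot: [[-0.199, 0.932, -0.303], [0.98, 0.19, -0.061], [0.001, -0.309, -0.951]]
contact_force: [-0.2, -0.4, -0.1]
finger_gap: 0.0484
```

```bash
python3 -c "
from h import *
where();go([-.0295,.095,.0296],18,0)"
```

```text
t 7.42 drawer-frame tcp [-0.0288  0.0966  0.03  ] F [-0.3 -0.4 -0.1] gap 0.0484
offset [-0.16, -0.05, 0.06] dr [-0.0, -0.0, 0.1]
```

Nearly at depth with no contact forces. Closing.

apply_moves:
  rows:
    - {"offset": [0, 0, 0.1], "dr": [0, 0, 0]}
    - {"offset": [0, 0, 0.1], "dr": [0, 0, 0]}
    - {"offset": [0, 0, 0.1], "dr": [0, 0, 0]}
    - {"offset": [0, 0, 0.1], "dr": [0, 0, 0]}
    - {"offset": [0, 0, 0.1], "dr": [0, 0, 0]}
  hand: 1

```text
time_s: 8.05
tool_pos: [0.4545, 0.052, 0.0292]
eef_rot: [[-0.199, 0.932, -0.303], [0.98, 0.19, -0.061], [0.001, -0.309, -0.951]]
contact_force: [1.0, -0.5, -1.2]
finger_gap: 0.0333
```

Run:
```python
from h import *
where();grab("wrist","w3.png")
```

```text
t 8.05 drawer-frame tcp [-0.029   0.0966  0.0292] F [ 0.9 -0.7 -1.2] gap 0.0333
```

View pics/w3.png

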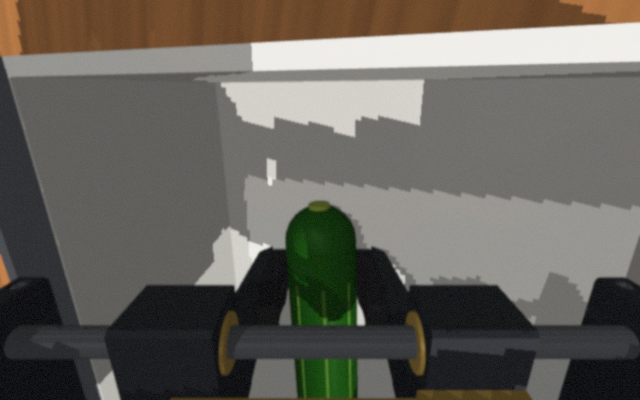

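Gripped with a 33 mm gap. Next I'll compute the tilt about the tail to 17.5° and the draw along the cucumber's own axis.

```bash
cat >> h.py <<'E'
def seg(p0,th,d=0,lift=0):
    C=np.array([p0[0],-.143,.022]);r=Ro.from_euler('x',th,degrees=True)
    return C+r.apply(np.array(p0)-C)+r.apply([0,d,0])+[0,0,lift]
E
python3 -c "
from h import *
p0=[-.029,.0966,.0292]
for th in (4,8,12,15,17.5): go(seg(p0,th,0,.004),18,th)"
```

```text
offset [-0.11, -0.64, -1.97] dr [-0.0, 3.8, -1.1]
offset [-0.33, -1.16, -3.54] dr [-0.0, 7.6, -2.3]
offset [-0.67, -1.66, -5.1] dr [-0.0, 11.4, -3.6]
offset [-0.99, -2.04, -6.25] dr [-0.0, 14.2, -4.5]
offset [-1.32, -2.34, -7.2] dr [-0.0, 16.6, -5.3]
```

apply_moves:
  rows:
    - {"offset": [-0.1, -0.6, -2.0], "dr": [0, 3.8, -1.1]}
    - {"offset": [-0.3, -1.2, -3.5], "dr": [0, 7.6, -2.3]}
    - {"offset": [-0.7, -1.7, -5.1], "dr": [0, 11.4, -3.6]}
    - {"offset": [-1.0, -2.0, -6.3], "dr": [0, 14.2, -4.5]}
    - {"offset": [-1.3, -2.3, -7.2], "dr": [0, 16.6, -5.3]}

```text
time_s: 8.72
tool_pos: [0.4575, 0.039, 0.1053]
eef_rot: [[-0.188, 0.914, -0.36], [0.935, 0.279, 0.22], [0.302, -0.295, -0.907]]
contact_force: [0.1, -0.0, -1.3]
finger_gap: 0.0334
```

Run:
```python
from h import *
where();p0=[-.029,.0966,.0292];go(seg(p0,17.5,0,.004),18,17.5);go(seg(p0,17.5,.17,.004),18,17.5)
a=grab("scene","sc3.png");w=grab("wrist")
A=cv2.resize(a[90:270,260:440],(540,540),interpolation=cv2.INTER_CUBIC)
cv2.imwrite("pics/v3.png",A)
```

```text
t 8.72 drawer-frame tcp [-0.0286  0.0833  0.1053] F [ 0.1 -0.1 -1.3] gap 0.0334
offset [-0.01, -0.03, 0.05] dr [-0.0, -0.1, 0.0]
offset [16.99, -0.02, 0.07] dr [-0.0, -0.1, 0.0]
```

View pics/v3.png

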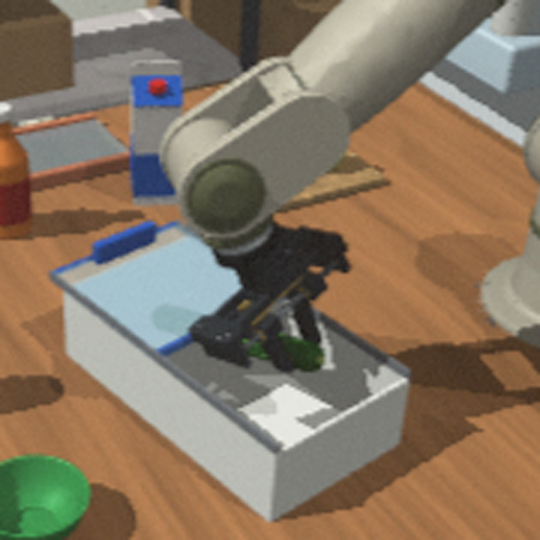

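The cucumber is held, with its stem end raised to about (315,352) in the crop, and the cover is still fully back. Drawing it along its axis.

apply_moves:
  rows:
    - {"offset": [2, 0, 0], "dr": [0, 0, 0]}
    - {"offset": [4, 0, 0], "dr": [0, 0, 0]}
    - {"offset": [6, 0, 0], "dr": [0, 0, 0]}
    - {"offset": [8, 0, 0], "dr": [0, 0, 0]}
    - {"offset": [9, 0, 0], "dr": [0, 0, 0]}

```text
time_s: 9.45
tool_pos: [0.4402, 0.1248, 0.1323]
eef_rot: [[-0.19, 0.914, -0.36], [0.935, 0.281, 0.218], [0.3, -0.295, -0.907]]
contact_force: [0.1, -1.2, -1.4]
finger_gap: 0.0333
```

Run:
```python
from h import *
where()
a=grab("top");w=grab("wrist")
A=cv2.resize(a[170:290,230:410],(720,480),interpolation=cv2.INTER_CUBIC)
cv2.imwrite("pics/v4.png",cv2.resize(np.hstack([A,cv2.resize(w,(768,480))]),(800,258),interpolation=cv2.INTER_AREA))
```

```text
t 9.45 drawer-frame tcp [-0.0286  0.1708  0.1323] F [-0.1 -1.2 -1.4] gap 0.0333
```

View pics/v4.png

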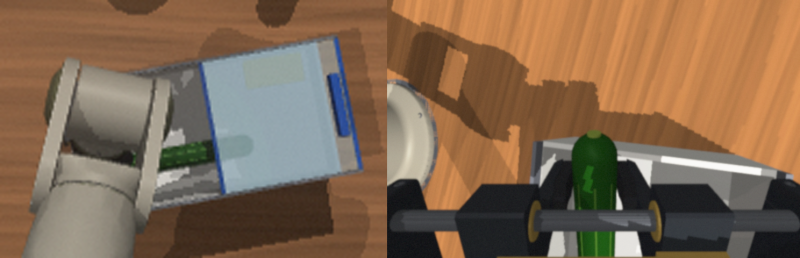

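The tail is still about 50–65 mm under the cover, drawing cleanly with no contact force. Continuing along the axis, then lifting.

apply_moves:
  rows:
    - {"offset": [2, 0, 0], "dr": [0, 0, 0]}
    - {"offset": [4, 0, 0], "dr": [0, 0, 0]}
    - {"offset": [6, 0, 0], "dr": [0, 0, 0]}
    - {"offset": [8, 0, 0], "dr": [0, 0, 0]}
    - {"offset": [10.5, 0, 0], "dr": [0, 0, 0]}

```text
time_s: 10.18
tool_pos: [0.4203, 0.2229, 0.1638]
eef_rot: [[-0.189, 0.914, -0.36], [0.935, 0.279, 0.219], [0.3, -0.295, -0.907]]
contact_force: [0.0, -0.1, -1.2]
finger_gap: 0.0334
```

Run:
```python
from h import *
where()
p=np.array([-.0286,.27,.163])
go([-.0286,.272,.163],18,17.5);go([-.0286,.272,.30],18,17.5);go([-.0286,.24,.33],18,8)
```

```text
t 10.18 drawer-frame tcp [-0.0287  0.2709  0.1638] F [ 0.  -0.2 -1.2] gap 0.0334
offset [0.08, 0.05, 0.11] dr [-0.0, 0.0, 0.0]
offset [4.2, -3.99, -12.32] dr [-0.0, 0.0, 0.0]
offset [2.05, -5.18, -15.96] dr [-0.0, -9.0, 2.9]
```

apply_moves:
  rows:
    - {"offset": [0.9, -0.9, -2.7], "dr": [0, 0, 0]}
    - {"offset": [2.1, -2.0, -6.2], "dr": [0, 0, 0]}
    - {"offset": [3.5, -3.3, -10.3], "dr": [0, 0, 0]}
    - {"offset": [4.8, -4.6, -14.1], "dr": [0, 0, 0]}
    - {"offset": [5.8, -5.5, -17.0], "dr": [0, 0, 0]}

```text
time_s: 10.8
tool_pos: [0.4202, 0.224, 0.3533]
eef_rot: [[-0.19, 0.914, -0.358], [0.935, 0.28, 0.219], [0.3, -0.293, -0.908]]
contact_force: [0.7, 0.3, -1.9]
finger_gap: 0.0329
```

apply_moves:
  rows:
    - {"offset": [0, 0, 0], "dr": [0, 0, 0]}
    - {"offset": [0, 0, 0], "dr": [0, 0, 0]}
    - {"offset": [0, 0, 0], "dr": [0, 0, 0]}
    - {"offset": [0, 0, 0], "dr": [0, 0, 0]}

```text
time_s: 11.3
tool_pos: [0.4205, 0.2232, 0.3505]
eef_rot: [[-0.188, 0.913, -0.361], [0.935, 0.279, 0.219], [0.301, -0.296, -0.907]]
contact_force: [-0.5, -0.3, -2.8]
finger_gap: 0.0335
```

Run:
```python
from h import *
where()
a=grab("scene","sc5.png");t=grab("top","top5.png")
cv2.imwrite("pics/v5.png",np.vstack([a[60:360],t[80:380]]))
```

```text
t 11.3 drawer-frame tcp [-0.0285  0.2712  0.3505] F [-0.5 -0.2 -2.8] gap 0.0335
```

View pics/v5.png

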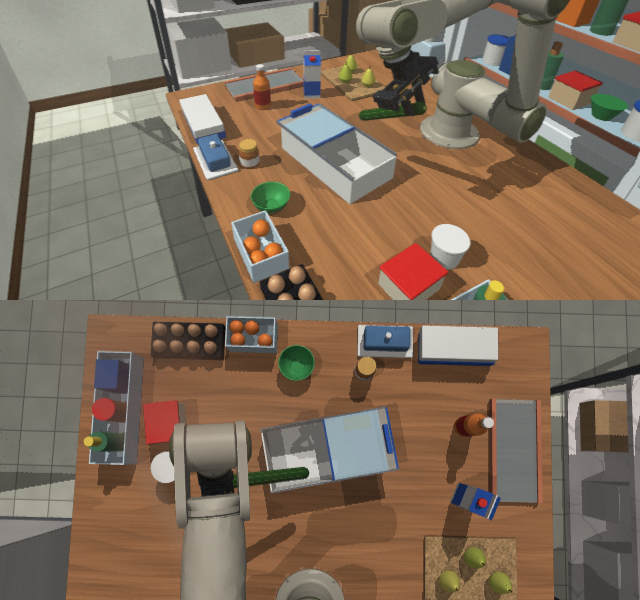

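The cucumber is held clear in the air, the cover is fully back and the bystanders are in place. I'll triangulate the tail's height, compare with the first pictures, and check stillness before handing in.

Run:
```python
from h import *
t=cv2.imread("pics/top5.png");s=cv2.imread("pics/sc5.png")
def gm(im,x0,x1,y0,y1):
    h=cv2.cvtColor(im,cv2.COLOR_BGR2HSV);m=cv2.inRange(h,(45,100,15),(80,255,255));k=np.zeros_like(m);k[y0:y1,x0:x1]=m[y0:y1,x0:x1];ys,xs=np.nonzero(k);return xs,ys
x,y=gm(t,230,325,230,275);i=x>=x.max()-2;a=(x.max(),y[i].mean())
x,y=gm(s,345,440,155,185);i=x<=x.min()+2;b=(x.min(),y[i].mean())
P=[cam(n)[0]@cam(n)[1][:3] for n in("top","scene")]
X=cv2.triangulatePoints(P[0],P[1],np.array(a,float),np.array(b,float));X=(X[:3]/X[3]).ravel();print(a,b,"tail",X)
for z in(.128,):
    h=cv2.cvtColor(t,cv2.COLOR_BGR2HSV);m=cv2.inRange(h,(105,130,60),(125,255,255));k=np.zeros_like(m);k[175:285,250:402]=m[175:285,250:402]
    for c in cv2.findContours(k,0,2)[0]:
        if cv2.contourArea(c)>60:u=cv2.minAreaRect(c)[0];print("handle",(D.T@(ray("top",u,.128)-O)).round(4))
d=cv2.absdiff(cv2.imread("pics/sc0.png"),s).max(2)>60
n,l,st,ce=cv2.connectedComponentsWithStats(cv2.morphologyEx(d.astype(np.uint8),cv2.MORPH_OPEN,np.ones((3,3))))
print([r.tolist() for r in st[1:] if r[4]>15])
q=status.get_state();print(np.abs(q["joint_velocities"]).max());where()
```

```text
(np.int64(308), np.float64(252.22222222222223)) (np.int64(360), np.float64(174.6315789473684)) tail [0.44129515 0.00754673 0.20689824]
handle [ 0.0035 -0.1916  0.128 ]
[[379, 0, 78, 50, 2017], [455, 6, 8, 16, 71], [482, 11, 44, 29, 728], [486, 21, 91, 66, 2651], [369, 27, 9, 7, 41], [465, 31, 7, 17, 74], [479, 30, 10, 10, 82], [426, 35, 35, 26, 478], [355, 39, 6, 10, 47], [363, 39, 7, 7, 37], [503, 41, 8, 14, 81], [394, 51, 13, 8, 80], [462, 50, 12, 29, 180], [412, 55, 16, 5, 53], [419, 61, 17, 40, 326], [358, 65, 34, 32, 654], [401, 69, 8, 4, 25], [446, 71, 11, 15, 129], [385, 77, 29, 28, 510], [356, 80, 5, 10, 39], [509, 94, 30, 59, 923], [412, 103, 9, 9, 68], [391, 104, 3, 8, 24], [381, 107, 56, 69, 1707], [382, 108, 7, 3, 21], [438, 133, 6, 5, 26], [464, 138, 40, 35, 711], [359, 153, 32, 28, 484], [497, 152, 22, 11, 110], [539, 154, 12, 10, 84], [279, 164, 41, 20, 307], [426, 164, 19, 35, 372], [523, 171, 7, 7, 34], [474, 173, 8, 4, 29], [531, 177, 22, 25, 202], [395, 178, 9, 5, 35], [576, 179, 64, 37, 576], [316, 181, 22, 15, 187], [518, 186, 12, 14, 106], [327, 188, 32, 26, 466], [425, 193, 8, 8, 42], [506, 194, 11, 9, 58], [571, 196, 61, 55, 1448], [501, 202, 5, 4, 18], [529, 206, 10, 8, 42], [342, 208, 44, 30, 674], [515, 211, 13, 12, 77], [542, 213, 21, 16, 107], [489, 222, 45, 28, 647], [529, 224, 15, 13, 89], [452, 230, 43, 29, 351]]
0.004675501938991089
t 11.4 drawer-frame tcp [-0.0284  0.2712  0.3509] F [ 0.4 -0.5 -2.5] gap 0.0334
```

The tail triangulates to z≈0.21 m, lower than the ~0.27 m expected, so it may have sagged a little in the grip. I'll lift another 8 cm and check that it isn't still creeping.

apply_moves:
  rows:
    - {"offset": [0.6, -0.6, -1.8], "dr": [0, 0, 0]}
    - {"offset": [1.5, -1.4, -4.5], "dr": [0, 0, 0]}
    - {"offset": [2.4, -2.4, -7.2], "dr": [0, 0, 0]}
    - {"offset": [2.4, -2.4, -7.2], "dr": [0, 0, 0]}
    - {"offset": [2.4, -2.4, -7.2], "dr": [0, 0, 0]}

```text
time_s: 12.02
tool_pos: [0.42, 0.2232, 0.4295]
eef_rot: [[-0.188, 0.913, -0.361], [0.935, 0.279, 0.219], [0.301, -0.297, -0.906]]
contact_force: [-0.5, 0.5, -2.4]
finger_gap: 0.0334
```

```bash
cat > tail.py <<'E'
from h import *
where()
t=grab("top");s=grab("scene")
def gm(im,x0,x1,y0,y1):
    h=cv2.cvtColor(im,cv2.COLOR_BGR2HSV);m=cv2.inRange(h,(45,100,15),(80,255,255));k=np.zeros_like(m);k[y0:y1,x0:x1]=m[y0:y1,x0:x1];ys,xs=np.nonzero(k);return xs,ys
x,y=gm(t,230,335,225,280);i=x>=x.max()-2;a=(x.max(),y[i].mean())
x,y=gm(s,335,440,110,175);i=x<=x.min()+2;b=(x.min(),y[i].mean())
P=[cam(n)[0]@cam(n)[1][:3] for n in("top","scene")]
X=cv2.triangulatePoints(P[0],P[1],np.array(a,float),np.array(b,float));X=(X[:3]/X[3]).ravel();print(a,b,"tail",X,"reproj",proj("top",X),proj("scene",X))
E
python3 tail.py
```

```text
t 12.03 drawer-frame tcp [-0.0289  0.2712  0.4295] F [-0.4  0.6 -2.4] gap 0.0334
(np.int64(305), np.float64(255.5)) (np.int64(363), np.float64(154.89473684210526)) tail [0.43859288 0.01126398 0.28121818] reproj [305.58182664 254.64276584] [363.72386011 154.88818843]
```

apply_moves:
  rows:
    - {"offset": [0, 0, 0], "dr": [0, 0, 0]}
    - {"offset": [0, 0, 0], "dr": [0, 0, 0]}
    - {"offset": [0, 0, 0], "dr": [0, 0, 0]}
    - {"offset": [0, 0, 0], "dr": [0, 0, 0]}
    - {"offset": [0, 0, 0], "dr": [0, 0, 0]}

```text
time_s: 12.75
tool_pos: [0.42, 0.2231, 0.4309]
eef_rot: [[-0.189, 0.914, -0.36], [0.935, 0.279, 0.219], [0.3, -0.295, -0.907]]
contact_force: [0.2, 0.5, -1.9]
finger_gap: 0.0335
```

```bash
python3 tail.py
```

```text
t 12.75 drawer-frame tcp [-0.0289  0.2712  0.4309] F [ 0.3  0.5 -1.9] gap 0.0335
(np.int64(305), np.float64(255.5)) (np.int64(363), np.float64(154.5)) tail [0.43869537 0.01119572 0.28261596] reproj [305.58157892 254.64315191] [363.72295577 154.49346228]
```

The tail is steady at z≈0.28, about 175 mm above the cover. Handing in.

```bash
python3 -c "
from h import *
workorder.close_job();where()"
```

```text
the job is handed in; nothing more can be done
the job is handed in; nothing more can be done
```

The cover is fully back and the cucumber is out. I handed the job in with it held still in the gripper above the drawer; the clock read about 13 s at my last check.

- **Cover:** I pushed it by its handle until it stopped, at about 27 N. In the later top view it was still back: the handle measured y ≈ -0.192 in my drawer frame, against -0.195. My frame is about 3 mm off along y, so these agree.
- **Cucumber:** I gripped it near the stem with the gripper rolled 18°, because its 187 mm body would hardly fit the 190 mm opening. I then tilted the stem up 17.5° and drew it out along its own axis. Contact forces stayed near zero until the lift.
- **Last checks:** The grip gap was steady at 33 mm. The lower end was at z ≈ 0.28 m in two looks 0.7 s apart, about 175 mm above the cover. The force on the tool was about 2–2.5 N, roughly the cucumber's weight.

- **Disagreement:** The lower end measured about 6 cm lower than the tilt alone predicts, so the cucumber may have sagged some degrees in the grip. I lifted it a further 8 cm to allow for that.
- **Bystanders:** They look unmoved in the pictures. I did not measure each one, and the picture comparison I ran was dominated by the arm and its shadow.

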